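# Chock the rolling pin on the draining board

## Task

Put the washed rolling pin to dry on the sloping green draining board. First set the orange U-shaped chock flat on the board, square to the slope with its two prongs pointing uphill; then fetch the pin from its cradle, lay it across the slope just uphill of the chock and press it lightly against both prongs while you still hold it, letting go only then, so that it never drops or rolls free. Leave the other things where they are.

Things in the scene. Friction and masses are not known exactly. Their poses are not given: they have to be found in the camera images.
- stand: Fixed bamboo stand of the draining board, 300 x 260 mm; origin on the counter under its centre, z up. It carries a green board 250 (x) x 260 (y) mm that slopes up along the stand's +y (downhill -y) at a tilt of 0.10 to 0.21 rad, different every time and not reported: feel or see it. A stiff clamp holds the tilt. Posts 90 mm high stand at x = +-138, y = +115 mm.
- low_edge (a point): Middle of the low edge of the green board's top surface (y = -130, z = 30 mm in the stand's frame, same axes as the stand): the board tilts about the line along x through it and rises from it towards +y. The low end is open, with no lip.
- prongs (a point): Point of the chock's frame (same axes) at y = +65, z = 30 mm: where the pin's axis lies when the pin rests on the board touching both prongs.
- chock: Loose orange chock, 0.4 kg: flat U-shaped plate 120 (x) x 80 (y) x 14 mm; origin at the centre of its underside, z up. Two prongs 36 mm wide at x = +-42 mm point to +y, ending at y = +40; the gap between starts at y = +5. A red grip rib 80 (x) x 16 (y) mm, centred at y = -22, rises to z = 44 mm. Starts flat on the counter. On the board only friction holds it: it slides at about 2 N.
- pin: Loose dark wooden rolling pin, about 0.4 kg: barrel 60 mm in diameter, 120 mm long along its x axis, and a light handle 24 mm in diameter, 35 mm long at each end (190 mm in all). Origin at its centre; it may be turned about x. Rolls freely. Starts in the cradle, axis 44 mm above the counter.
- cradle: Fixed bamboo cradle 130 x 120 mm: two rails 110 mm long (x), 12 mm thick, 20 mm high at y = +-24 mm, between which the pin lies with its axis along the cradle's x. Origin on the counter under its centre.
- mold: Loose yellow five-pointed star mold, 84 mm across, 22 mm high; origin under its centre. Not to be moved.
- beaker: Loose glass beaker, 72 mm in diameter, 75 mm high; origin under its centre. Not to be moved.
- tub: Loose clear tub with blue lid, 108 x 138 x 72 mm; origin under its centre. Not to be moved.
- dish: Loose white soap dish with a bar of soap, 85 x 125 x 29 mm; origin under its centre. Not to be moved.
- soap: Loose amber soap bottle, 64 mm in diameter, 170 mm high; origin under its centre. Not to be moved.
- mug: Loose blue mug, 76 mm in diameter, 80 mm high, handle at +y; origin under its centre. Not to be moved.

How it is judged:
On the way, in this order (a step that is already met when the one before it is completed fails the run):
1. the chock lies on the sloping board, prongs uphill, let go, while the pin is still in its cradle (angle between chock's own z axis and vertical between 0.05 and 0.28 rad and height (world z) of chock above 0.03 m and y of chock in the frame of stand between -0.125 and 0.05 m and x of chock in the frame of stand between -0.08 and 0.08 m and angle between the x axis of chock and the x axis of stand, either way round below 0.25 rad and z of chock in the frame of stand above 0.03 m and contact force between the fingers and chock below 0.05 N and linear speed of chock below 0.03 m/s and distance of pin from where it was at the start of the episode below 0.03 m), for 0.2 s.
2. the pin, still held by the fingers, is pressed lightly against the chock (contact force between pin and chock above 0.1 N and contact force between the fingers and pin above 0.5 N and z of pin in the frame of chock below 0.045 m and y of pin in the frame of chock above 0.05 m), for 0.15 s.
At the end, for the whole second after the job is handed in: The chock lies flat on the board, within 80 mm of its middle line, square within 0.25 rad, prongs uphill; the pin rests on the board touching it (axis 55 to 75 mm from the chock's centre, parallel to its x within 0.12 rad, centred within 35 mm); both still and released (angle between chock's own z axis and vertical between 0.05 and 0.28 rad and height (world z) of chock above 0.03 m and y of chock in the frame of stand between -0.125 and 0.05 m and x of chock in the frame of stand between -0.08 and 0.08 m and angle between the x axis of chock and the x axis of stand, either way round below 0.25 rad and contact force between pin and chock above 0.03 N and y of pin in the frame of chock between 0.055 and 0.075 m and z of pin in the frame of chock between 0.022 and 0.038 m and x of pin in the frame of chock between -0.035 and 0.035 m and angle between the x axis of pin and the x axis of chock, either way round below 0.12 rad and linear speed of each of pin, chock below 0.02 m/s and angular speed of pin below 0.2 rad/s and contact force between the fingers and pin below 0.05 N and contact force between the fingers and chock below 0.05 N).
It fails at once if the pin drops or rolls free: faster than 0.25 m/s while the fingers do not hold it (linear speed of pin above 0.25 m/s and contact force between the fingers and pin below 0.02 N).
It fails at once if one of the other things is disturbed (moved by more than 20 mm) (distance of any of mold, beaker, tub, dish, soap, mug from where it was at the start of the episode above 0.02 m).
It also fails if it takes over 64 s, if anything falls off the work surface, if the arm or the gripper's body presses on something with over 40 N, if the wrist force passes 120 N, or if a joint passes its speed limit or range.

## Robot

A 7-joint arm with a two-finger parallel gripper is mounted at the origin on the work surface. World frame = base frame: x ahead of the robot, y to its left, z up, the work surface at z = 0. Lengths are in m, angles in rad, forces in N, time in s.
With the tool pointing down it reaches from about 0.35 to 0.9 m from the base axis. Payload 8.1 kg.
Tool frame: the origin (TCP) lies at the centre of the arm's flange, where the gripper is bolted on; the fingertips stand robot.tcp_to_tips ahead of it and the grasp point (between the pads) lies 159 mm ahead of it (robot.tcp_to_tips is the distance from the TCP to the fingertips, in m); z points along the fingers, y is the line along which they close (so a half turn about z gives the same grasp; the last joint's range is limited). The gripper opens to 92 mm and grips with 3 to 60 N. Pads are 19 mm wide; open, the fingers measure 130 mm over their backs; the gripper's body (75 mm by 190 mm) begins 47 mm behind the grasp point.
Start: joints at [-0.103, 0.434, 0.025, 1.573, -0.012, 1.134, -0.075], TCP at [0.625, -0, 0.405] pointing down, gripper open.
Joint ranges: [-2.62, 2.62], [-0.44, 2.09], [-1.27, 1.32], [0.08, 2.57], [-1.32, 4.46], [0.12, 2], [-2.74, 2.74]. Speed limits (rad/s): [2.22, 2.22, 3.01, 3.01, 3.14, 3.14, 3.14].

## Interface

Orientations are given as a 3x3 rotation matrix whose columns are the frame's x, y, z axes.
In Python, from cell import robot, get_image, get_calibration, recognise gives the robot as it stands. The module is installed in compiled form; this text tells all that it offers.
- The arm moves only by the tool jog_arm, never from a script. Its argument "increments" is a list of rows, each an object of numbers: "dx", "dy", "dz": the shift along the world's x, y, z in mm; "twist": the turn about the world's z in rad; "gripper": the closure, from -1 (fully open) to 1 (shut). In form: [{"dx": .., "dy": .., "dz": .., "twist": .., "gripper": ..}, ...]. A call has 1 to 20 rows; each row is the pose to reach, as a shift and turn from the pose commanded when the call began; what a row does not reach only later rows make up. A row lasts 1/12 s, in which the tool goes at most 41.7 mm and 7.16 degrees, less where a joint would pass 70% of its speed; a pose out of reach is approached as far as the arm can. A call with a gripper value outside its range is refused whole. The fingers move at their own pace and stop on an object; "grip_force" is the grip in N (left out, the last holds). Time passes only in rows, so rows that repeat a pose let the fingers close. It gives the time, the measured TCP pose, the force, the opening and the grip force at its end, in the units of the state.
- robot.read_state(): the state, without advancing time (a new reading comes with each control period).
- get_image(name): name is "scene" or "side" or "wrist"; returns the picture (400x640x3 uint8, red, green, blue); there is no depth.
- get_calibration(name): a dict with "camera_matrix" (3x3 intrinsics, pixels), "extrinsics" (4x4, takes a point from world to camera coordinates). Camera axes: x right, y up, looking along -z (the intrinsics and any distortion apply to the point x, -y, -z); pixel columns grow to the right and rows downward; lengths in m; the calibration is good to about 2 mm. The wrist camera is an equidistant fisheye: a pixel r from the principal point sees the ray r / f radians off the axis. A picture is of the moment at which its call begins: read the wrist's pose just before it. get_calibration takes no time and is no camera call; for the wrist camera it gives the pose at the moment of the call.
- robot.hand_in(): hands the job in; it is judged then, once.
Trained networks look in the newest picture that a camera, given by its name, has taken for a name from the list of things; names that differ only in an ending like _2 or _b are one class to them, and where a whole thing is asked for, a point or a joint stands for the part that bears it (a point fixed in the world has none). Each returns a list of dicts, best first, with "confidence" (0 to 1); they miss things now and then, are a little off and sometimes report something else, mostly with a low value. They report only what shows in the picture. A call takes as long as a camera call.
- recognise(camera, thing): "box" ([left, top, width, height] in pixels, round what is visible of it).
The state is a dict: "t": time; "joints": joint angles; "qvel": joint speeds; "tau": joint torques, N m; "eef_pos": TCP position; "ee_rot": TCP orientation; "ft_force": force on the tool from outside, world axes, zero at the start; "wrist_torque": the same for the moment, N m; "finger_gap": opening from 0.0 (shut) to 1.0 (fully open); "finger_force": force on a finger pad.
Only numpy, scipy, OpenCV 4.12 (cv2) and the standard library are available. Lean on these libraries where they do the work, as an engineer would, in place of code of your own. Each camera call takes 0.05 s, during which the arm holds its last target. There are 200 camera calls.

## Working session

There is one attempt and no reset: what is moved stays moved. The work goes in short steps, Python scripts to look and compute and a tool call to move; the robot and the scene stay as the last step left them, time stands still between calls to the robot, and variables do not carry over. Pictures are saved under pics/ and viewed, at most 10 in all, crops included, and the job is handed in when it is done.

Besides the shell and the picture viewer there is one more tool, called after ">>>" as name(argument=value, ...) on one line, values as JSON. jog_arm: Moves the arm, as the interface text tells. Its arguments: {"type":"object","properties":{"increments":{"type":"array","items":{"type":"object","properties":{"dx":{"type":"number"},"dy":{"type":"number"},"dz":{"type":"number"},"twist":{"type":"number"},"gripper":{"type":"number"}}}},"grip_force":{"type":"number"}},"required":["increments"]}

```bash
mkdir -p pics; python3 - <<'E'
from cell import robot,get_image,get_calibration,recognise
import cv2,numpy as np
np.set_printoptions(precision=4,suppress=True)
for c in ["scene","side"]:
    im=get_image(c); cv2.imwrite(f"pics/{c}0.png",im[:,:,::-1])
    k=get_calibration(c); print(c,k)
    for t in ["stand","chock","pin","cradle"]:
        print(t,[(np.round(d["box"]),round(d["confidence"],2)) for d in recognise(c,t)[:2]])
s=robot.read_state(); print(s); print(robot.tcp_to_tips)
E
```

```text
scene {'camera_matrix': array([[365.5737,   0.    , 316.401 ],
       [  0.    , 365.5737, 199.3397],
       [  0.    ,   0.    ,   1.    ]]), 'extrinsics': array([[ 0.4101,  0.912 ,  0.0047, -0.2971],
       [-0.758 ,  0.3379,  0.558 ,  0.3254],
       [ 0.5073, -0.2324,  0.8298, -1.274 ],
       [ 0.    ,  0.    ,  0.    ,  1.    ]])}
stand []
chock [(array([305., 174.,  31.,  30.]), 0.63), (array([439., 122.,  33.,  52.]), 0.32)]
pin [(array([362., 140.,  51.,  44.]), 0.84)]
cradle [(array([358., 164.,  55.,  34.]), 0.72)]
side {'camera_matrix': array([[418.8301,   0.    , 316.0625],
       [  0.    , 418.8301, 193.4565],
       [  0.    ,   0.    ,   1.    ]]), 'extrinsics': array([[-0.9605, -0.2773, -0.0229,  0.5317],
       [ 0.1374, -0.5444,  0.8275, -0.0661],
       [-0.2419,  0.7917,  0.561 , -1.3256],
       [ 0.    ,  0.    ,  0.    ,  1.    ]])}
stand [(array([284., 135.,  84.,  36.]), 0.65), (array([251., 258.,  31.,  60.]), 0.39)]
chock [(array([314., 201.,  42.,  21.]), 0.59)]
pin [(array([273., 238.,  69.,  23.]), 0.64)]
cradle [(array([283., 259.,  50.,  20.]), 0.6)]
{'t': 0.5, 'joints': array([-0.1026,  0.4345,  0.025 ,  1.5732, -0.0116,  1.134 , -0.0751]), 'qvel': array([ 0.0008, -0.0027, -0.0005,  0.0023,  0.0001, -0.0012, -0.0014]), 'tau': array([ -0.0012, -66.715 ,   0.9824, -31.4574,  -0.0608,   0.0338,
         0.    ]), 'eef_pos': array([ 0.625 , -0.    ,  0.4047]), 'ee_rot': array([[ 0.0001,  1.    ,  0.    ],
       [ 1.    , -0.0001,  0.    ],
       [ 0.    ,  0.    , -1.    ]]), 'ft_force': array([ 0.704 ,  0.3802, -0.2625]), 'wrist_torque': array([-0.0111, -0.0006,  0.0237]), 'finger_force': 0.0, 'finger_gap': 0.9991568496243582}
0.178
```

View pics/scene0.png

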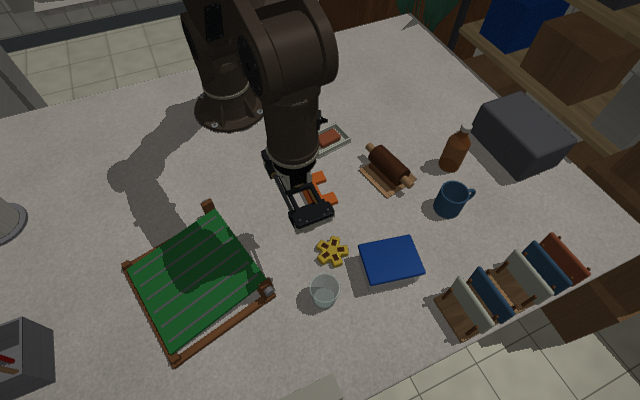

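View pics/side0.png

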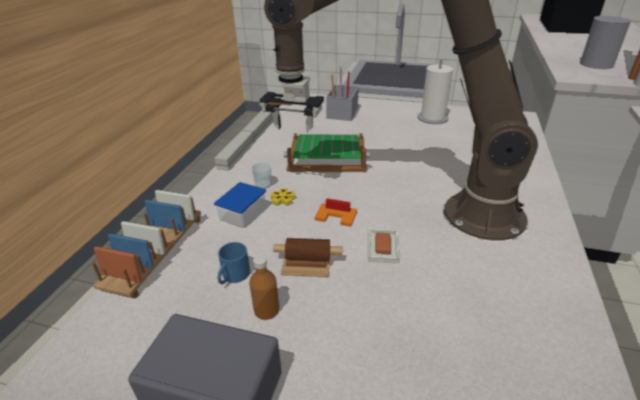

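Scene view: the stand is at lower left (posts near (207,205) and (267,290)), with its high end towards world +y. The chock is under the gripper (~(320,190)), the pin in its cradle at (388,165). Side view: the chock is at (336,211), prongs towards +y; the pin is at (307,250). Next, the wrist view.

```bash
cat > h.py <<'E'
from cell import robot,get_image,get_calibration,recognise
import cv2,numpy as np
np.set_printoptions(precision=4,suppress=True)
def ray(k,px,fish):
    K=k["camera_matrix"];E=k["extrinsics"];R,t=E[:3,:3],E[:3,3]
    x=(px[0]-K[0,2])/K[0,0];y=(px[1]-K[1,2])/K[1,1]
    if fish:
        r=np.hypot(x,y); s=np.sin(r)/r if r>1e-9 else 1; d=np.array([x*s,-y*s,-np.cos(r)])
    else: d=np.array([x,-y,-1.])
    return -R.T@t, R.T@d
def onz(k,px,z,fish=False):
    o,d=ray(k,px,fish); return o+d*(z-o[2])/d[2]
def snap(c,name):
    k=get_calibration(c); im=get_image(c); cv2.imwrite(f"pics/{name}.png",im[:,:,::-1]); np.savez(f"pics/{name}.npz",im=im,**k); return k,im
def load(name):
    d=np.load(f"pics/{name}.npz"); return dict(camera_matrix=d["camera_matrix"],extrinsics=d["extrinsics"]),d["im"]
def proj(k,P,fish=False):
    K=k["camera_matrix"];p=k["extrinsics"]@np.r_[P,1]; v=np.array([p[0],-p[1],-p[2]])
    if fish:
        h=np.hypot(v[0],v[1]); s=np.arctan2(h,v[2])/h
        return K[:2,2]+v[:2]*s*K[0,0]
    return K[:2,2]+v[:2]/v[2]*K[0,0]
E
python3 - <<'E'
from h import *
k,im=snap("wrist","w0"); print(k)
for t in ["stand","chock","pin","cradle"]:
    print(t,[(np.round(d["box"]),round(d["confidence"],2)) for d in recognise("wrist",t)[:2]])
k=get_calibration("scene")
for n,p,z in [("postA",(207,205),.09),("postB",(267,290),.09),("low1",(125,265),.03),("low2",(174,352),.03),("chock",(320,190),0.01),("pin",(388,165),.044)]: print(n,onz(k,p,z))
k=get_calibration("side")
for n,p,z in [("postA",(293,136),.09),("postB",(364,136),.09),("chock",(336,211),0.01),("pin",(307,250),.044),("pinR",(342,250),.044),("pinL",(274,248),.044)]: print(n,onz(k,p,z))
E
```

```text
{'camera_matrix': array([[309.7069,   0.    , 312.9912],
       [  0.    , 309.7069, 201.2811],
       [  0.    ,   0.    ,   1.    ]]), 'extrinsics': array([[ 1.    , -0.0002, -0.0001, -0.6251],
       [ 0.0001,  0.9517, -0.3071,  0.038 ],
       [ 0.0001,  0.3071,  0.9517, -0.3903],
       [ 0.    ,  0.    ,  0.    ,  1.    ]])}
stand [(array([204., 244., 181.,  99.]), 0.8)]
chock [(array([137.,  45.,  86.,  71.]), 0.83), (array([300.,  75.,  72.,  75.]), 0.62)]
pin []
cradle []
postA [ 0.4353 -0.178   0.09  ]
postB [ 0.7103 -0.1145  0.09  ]
low1 [ 0.4826 -0.4128  0.03  ]
low2 [ 0.7359 -0.3451  0.03  ]
chock [0.4591 0.1307 0.01  ]
pin [0.4802 0.3399 0.044 ]
postA [ 0.7056 -0.2135  0.09  ]
postB [ 0.4406 -0.2768  0.09  ]
chock [0.4546 0.1117 0.01  ]
pin [0.4775 0.3488 0.044 ]
pinR [0.3855 0.3247 0.044 ]
pinL [0.5678 0.3639 0.044 ]
```

View pics/w0.png

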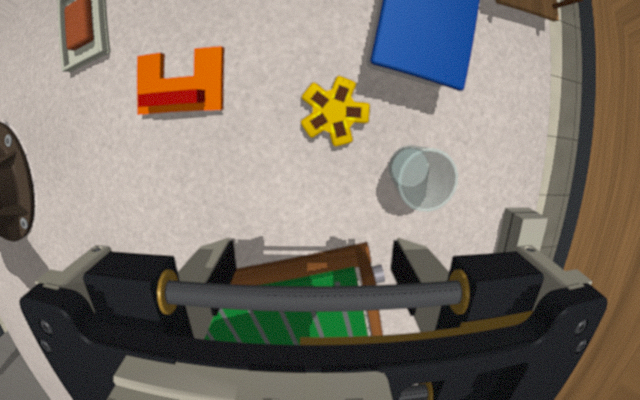

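Wrist view: chock prong tips at (138,56),(162,53),(195,47),(223,47), base corners at (138,114),(223,109). The stand is only partly visible. Now fit chock, pin and stand poses.

```bash
python3 - <<'E'
from h import *
from scipy.optimize import least_squares
k,im=load("w0")
for p in [(138,56),(162,53),(195,47),(223,47),(138,114),(223,109)]: print(onz(k,p,.014,True))
P=[(-.06,.04),(-.024,.04),(.024,.04),(.06,.04),(-.06,-.04),(.06,-.04)]
px=np.array([(138,56),(162,53),(195,47),(223,47),(138,114),(223,109)])
def f(q):
    c,s=np.cos(q[2]),np.sin(q[2]); return np.ravel([proj(k,(q[0]+c*x-s*y,q[1]+s*x+c*y,.014),True)-u for (x,y),u in zip(P,px)])
r=least_squares(f,[.46,.12,0]); print("chock",r.x,r.fun)
for c in ["scene","side"]:
    im=cv2.imread(f"pics/{c}0.png"); h=cv2.cvtColor(im,cv2.COLOR_BGR2HSV)
    m=cv2.inRange(h,(45,90,20),(80,255,255)); m=cv2.morphologyEx(m,cv2.MORPH_CLOSE,np.ones((9,9)))
    cs=max(cv2.findContours(m,cv2.RETR_EXTERNAL,cv2.CHAIN_APPROX_NONE)[0],key=cv2.contourArea)
    for e in (4,7,10): print(c,cv2.approxPolyDP(cs,e,True).reshape(-1,2).tolist())
a=cv2.imread("pics/scene0.png")[190:370,100:290]; b=cv2.imread("pics/side0.png")[120:280,250:380]
cv2.imwrite("pics/crop1.png",np.hstack([cv2.resize(a,(400,380),interpolation=2),cv2.resize(b,(390,480),interpolation=2)[:380]]))
E
```

```text
[0.398  0.1626 0.014 ]
[0.4348 0.1608 0.014 ]
[0.4811 0.1623 0.014 ]
[0.5175 0.1583 0.014 ]
[0.3955 0.0848 0.014 ]
[0.5165 0.0815 0.014 ]
chock [ 0.4568  0.1218 -0.025 ] [-0.0643 -0.4377 -0.6624 -1.0367  0.5386  0.8361  0.2629 -1.5565  0.3035
  1.131  -0.4959  1.015 ]
scene [[214, 208], [127, 269], [172, 354], [265, 279]]
scene [[214, 208], [127, 269], [172, 354], [265, 279]]
scene [[214, 208], [127, 269], [172, 354], [265, 279]]
side [[293, 155], [360, 157], [356, 135], [299, 135]]
side [[293, 155], [360, 157], [356, 135], [299, 135]]
side [[293, 155], [360, 157], [356, 135], [299, 135]]
```

View pics/crop1.png

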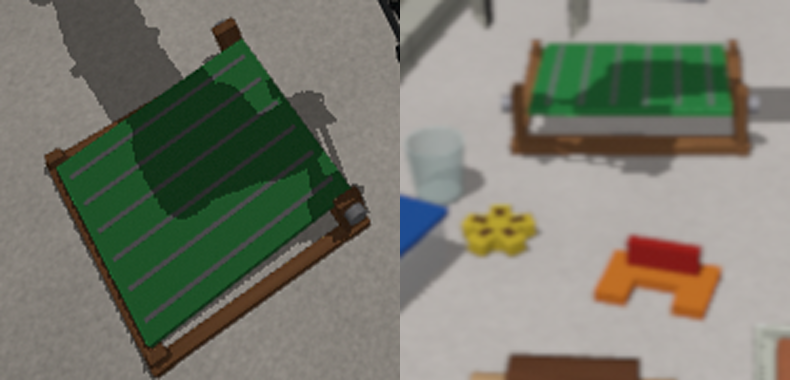

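The crop shows clear board corners. The board rises towards the posts (world +y), and the detected quads in both views match it.

```bash
python3 - <<'E'
from h import *
from scipy.optimize import least_squares
ks,kd=get_calibration("scene"),get_calibration("side")
P=[(-.125,.26),(-.125,0),(.125,0),(.125,.26)]
obs=[(ks,P,[(214,208),(127,269),(172,354),(265,279)]),(kd,[P[3],P[0],P[1],P[2]],[(293,155),(360,157),(356,135),(299,135)])]
def f(q):
    c,s=np.cos(q[2]),np.sin(q[2]);o=[]
    for k,pp,uu in obs:
        for (x,l),u in zip(pp,uu):
            y=-.13+l*np.cos(q[3]); z=.03+l*np.sin(q[3])
            o+=list(proj(k,(q[0]+c*x-s*y,q[1]+s*x+c*y,z))-u)
    return np.array(o)
r=least_squares(f,[.59,-.26,0,.15],loss="soft_l1"); print("stand",r.x,np.round(r.fun,1))
print(np.sqrt(np.diag(np.linalg.inv(r.jac.T@r.jac))))
# pin axis from handle masks
for k,c in ((ks,"scene"),(kd,"side")):
    h=cv2.cvtColor(cv2.imread(f"pics/{c}0.png"),cv2.COLOR_BGR2HSV)
    roi=(355,135,65,65) if c=="scene" else (265,230,85,50)
    x,y,w,hh=roi; big=cv2.resize(cv2.imread(f"pics/{c}0.png")[y:y+hh,x:x+w],None,fx=6,fy=6,interpolation=2); cv2.imwrite(f"pics/p_{c}.png",big)
a=cv2.imread("pics/p_scene.png");b=cv2.imread("pics/p_side.png");b=cv2.resize(b,(408,240))
o=np.zeros((390,798,3),np.uint8);o[:,:390]=a;o[:240,390:]=b;cv2.imwrite("pics/pp.png",o)
E
```

```text
stand [ 0.5844 -0.2564  0.2439  0.1356] [ 0.7 -0.7 -1.3  0.1 -1.2  0.   2.8 -0.7 -1.4  1.2  0.1 -0.9  0.7 -1.5
 -1.7 -1.3]
[0.0015 0.0021 0.0092 0.0158]
```

View pics/pp.png

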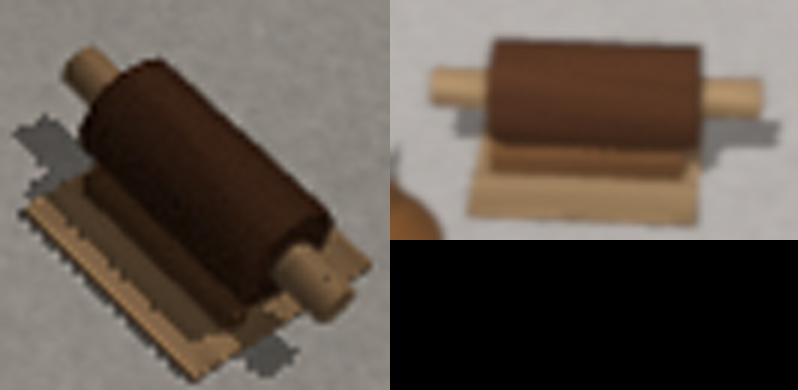

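>>> jog_arm(increments=[{"dx": -30, "dy": 20, "dz": -20, "twist": -0.12}, {"dx": -60, "dy": 40, "dz": -40, "twist": -0.24}, {"dx": -90, "dy": 60, "dz": -60, "twist": -0.36}, {"dx": -120, "dy": 80, "dz": -80, "twist": -0.48}, {"dx": -150, "dy": 90, "dz": -90, "twist": -0.6}, {"dx": -169, "dy": 100, "dz": -105, "twist": -0.72}, {"dx": -169, "dy": 100, "dz": -105, "twist": -0.84}, {"dx": -169, "dy": 100, "dz": -105, "twist": -0.96}, {"dx": -169, "dy": 100, "dz": -105, "twist": -1.08}, {"dx": -169, "dy": 100, "dz": -105, "twist": -1.2}, {"dx": -169, "dy": 100, "dz": -105, "twist": -1.32}, {"dx": -169, "dy": 100, "dz": -105, "twist": -1.44}, {"dx": -169, "dy": 100, "dz": -105, "twist": -1.56}, {"dx": -169, "dy": 100, "dz": -105, "twist": -1.596}, {"dx": -169, "dy": 100, "dz": -105, "twist": -1.596}, {"dx": -169, "dy": 100, "dz": -105, "twist": -1.596}])

```text
validation failed for argument at $.in...
```

```bash
python3 - <<'E'
from h import *
s=robot.read_state();print(s["t"],s["eef_pos"],s["ee_rot"],s["joints"])
k,im=snap("wrist","w1"); E=k["extrinsics"]; print("cam",-E[:3,:3].T@E[:3,3])
for n,p in [("chock",(.4568,.1218,.014)),("rib",(.4563,.0998,.044)),("pin",(.4767,.344,.074))]: print(n,proj(k,p,True))
E
```

```text
0.75 [ 0.625  -0.      0.4047] [[ 0.0001  1.      0.0001]
 [ 1.     -0.0001 -0.    ]
 [-0.      0.0001 -1.    ]] [-0.1026  0.4345  0.025   1.5732 -0.0116  1.134  -0.0751]
cam [0.6251 0.0836 0.3831]
chock [177.43    80.7114]
rib [167.1278  97.9769]
pin [183.7234 -97.1462]
```

View pics/w1.png

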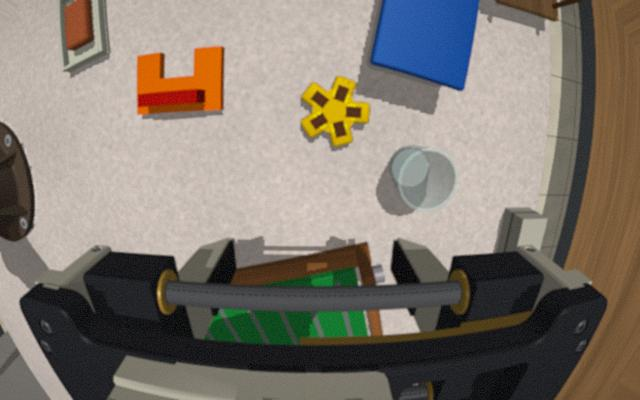

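The picture is unchanged because the move was refused. The rows probably need every field, so I'll include all of them.

>>> jog_arm(increments=[{"dx": -30, "dy": 20, "dz": -20, "twist": -0.12, "gripper": -1}, {"dx": -60, "dy": 40, "dz": -40, "twist": -0.24, "gripper": -1}, {"dx": -90, "dy": 60, "dz": -60, "twist": -0.36, "gripper": -1}, {"dx": -120, "dy": 80, "dz": -80, "twist": -0.48, "gripper": -1}, {"dx": -150, "dy": 90, "dz": -90, "twist": -0.6, "gripper": -1}, {"dx": -169, "dy": 100, "dz": -105, "twist": -0.72, "gripper": -1}, {"dx": -169, "dy": 100, "dz": -105, "twist": -0.84, "gripper": -1}, {"dx": -169, "dy": 100, "dz": -105, "twist": -0.96, "gripper": -1}, {"dx": -169, "dy": 100, "dz": -105, "twist": -1.08, "gripper": -1}, {"dx": -169, "dy": 100, "dz": -105, "twist": -1.2, "gripper": -1}, {"dx": -169, "dy": 100, "dz": -105, "twist": -1.32, "gripper": -1}, {"dx": -169, "dy": 100, "dz": -105, "twist": -1.44, "gripper": -1}, {"dx": -169, "dy": 100, "dz": -105, "twist": -1.56, "gripper": -1}, {"dx": -169, "dy": 100, "dz": -105, "twist": -1.596, "gripper": -1}, {"dx": -169, "dy": 100, "dz": -105, "twist": -1.596, "gripper": -1}], grip_force=15)

```text
t: 2.05
eef_pos: [0.4561, 0.1001, 0.2999]
ee_rot: [[1.0, -0.027, 0.0], [-0.027, -1.0, -0.0], [0.0, 0.0, -1.0]]
ft_force: [-0.1, 0.1, -0.0]
finger_gap: 1.002
finger_force: 0.0
```

```bash
python3 - <<'E'
from h import *
k,im=snap("wrist","w1"); E=k["extrinsics"]; print("cam",-E[:3,:3].T@E[:3,3])
for n,p in [("chockc",(.4568,.1218,.014)),("ribL",(.4963,.0988,.044)),("ribR",(.4163,.1008,.044))]: print(n,proj(k,p,True))
hs=cv2.cvtColor(im,cv2.COLOR_RGB2HSV)
for nm,lo,hi in (("red",(0,180,60),(5,255,255)),("orange",(6,180,120),(16,255,255))):
    m=cv2.inRange(hs,lo,hi); n,l,st,c=cv2.connectedComponentsWithStats(m); print(nm,[s.tolist() for s in st[1:] if s[4]>80])
E
```

```text
cam [0.54   0.0976 0.2783]
chockc [288.7939 199.5827]
ribL [313.2508 161.598 ]
ribR [313.404  254.9634]
red [[304, 160, 19, 97, 1376]]
orange [[243, 136, 91, 125, 7030]]
```

View pics/w1.png

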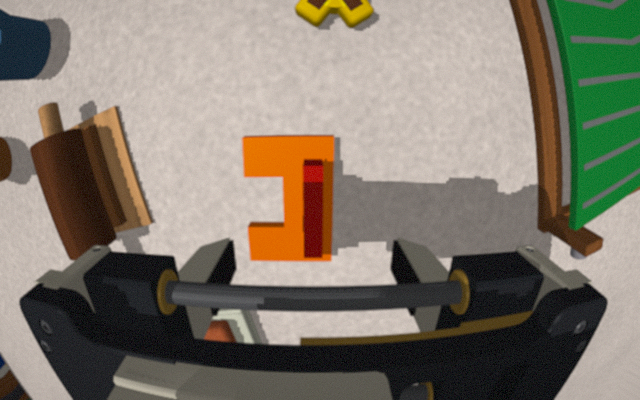

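The rib spans (304–323, 160–257), which matches the prediction. Descend and grip.

>>> jog_arm(increments=[{"dx": 0, "dy": 0, "dz": -30, "twist": 0, "gripper": -1}, {"dx": 0, "dy": 0, "dz": -65, "twist": 0, "gripper": -1}, {"dx": 0, "dy": 0, "dz": -92, "twist": 0, "gripper": -1}, {"dx": 0, "dy": 0, "dz": -103, "twist": 0, "gripper": -0.5}, {"dx": 0, "dy": 0, "dz": -103, "twist": 0, "gripper": 0}, {"dx": 0, "dy": 0, "dz": -103, "twist": 0, "gripper": 1}, {"dx": 0, "dy": 0, "dz": -103, "twist": 0, "gripper": 1}, {"dx": 0, "dy": 0, "dz": -103, "twist": 0, "gripper": 1}, {"dx": 0, "dy": 0, "dz": -103, "twist": 0, "gripper": 1}, {"dx": 0, "dy": 0, "dz": -103, "twist": 0, "gripper": 1}, {"dx": 0, "dy": 0, "dz": -103, "twist": 0, "gripper": 1}, {"dx": 0, "dy": 0, "dz": -103, "twist": 0, "gripper": 1}], grip_force=25)

```text
t: 3.1
eef_pos: [0.4561, 0.1001, 0.1971]
ee_rot: [[1.0, -0.025, 0.001], [-0.025, -1.0, 0.0], [0.001, -0.0, -1.0]]
ft_force: [0.2, 0.2, 0.3]
finger_gap: 0.397
finger_force: 0.0
```

>>> jog_arm(increments=[{"dx": 0, "dy": 0, "dz": 0, "twist": 0, "gripper": 1}, {"dx": 0, "dy": 0, "dz": 0, "twist": 0, "gripper": 1}, {"dx": 0, "dy": 0, "dz": 0, "twist": 0, "gripper": 1}, {"dx": 0, "dy": 0, "dz": 0, "twist": 0, "gripper": 1}, {"dx": 0, "dy": 0, "dz": 0, "twist": 0, "gripper": 1}, {"dx": 0, "dy": 0, "dz": 0, "twist": 0, "gripper": 1}, {"dx": 0, "dy": 0, "dz": 0, "twist": 0, "gripper": 1}, {"dx": 0, "dy": 0, "dz": 0, "twist": 0, "gripper": 1}])

```text
t: 3.77
eef_pos: [0.456, 0.1, 0.1967]
ee_rot: [[1.0, -0.025, -0.0], [-0.025, -1.0, 0.0], [-0.0, -0.0, -1.0]]
ft_force: [-1.1, 0.9, 1.2]
finger_gap: 0.174
finger_force: 25.0
```

>>> jog_arm(increments=[{"dx": 0, "dy": 0, "dz": 25, "twist": 0, "gripper": 1}, {"dx": 0, "dy": 0, "dz": 60, "twist": 0, "gripper": 1}, {"dx": 0, "dy": -10, "dz": 95, "twist": 0, "gripper": 1}, {"dx": 5, "dy": -35, "dz": 120, "twist": 0, "gripper": 1}, {"dx": 15, "dy": -70, "dz": 125, "twist": 0.03, "gripper": 1}, {"dx": 28, "dy": -107, "dz": 125, "twist": 0.06, "gripper": 1}, {"dx": 41, "dy": -144, "dz": 125, "twist": 0.09, "gripper": 1}, {"dx": 54, "dy": -181, "dz": 125, "twist": 0.12, "gripper": 1}, {"dx": 67, "dy": -218, "dz": 125, "twist": 0.15, "gripper": 1}, {"dx": 80, "dy": -255, "dz": 125, "twist": 0.18, "gripper": 1}, {"dx": 93, "dy": -292, "dz": 125, "twist": 0.21, "gripper": 1}, {"dx": 106, "dy": -325, "dz": 125, "twist": 0.24, "gripper": 1}, {"dx": 119, "dy": -357, "dz": 125, "twist": 0.265, "gripper": 1}, {"dx": 130, "dy": -388, "dz": 125, "twist": 0.269, "gripper": 1}, {"dx": 140, "dy": -412, "dz": 125, "twist": 0.269, "gripper": 1}, {"dx": 146, "dy": -427, "dz": 125, "twist": 0.269, "gripper": 1}, {"dx": 146, "dy": -427, "dz": 125, "twist": 0.269, "gripper": 1}, {"dx": 146, "dy": -427, "dz": 125, "twist": 0.269, "gripper": 1}])

```text
t: 5.27
eef_pos: [0.6014, -0.3279, 0.3204]
ee_rot: [[0.971, 0.239, -0.002], [0.239, -0.971, 0.0], [-0.002, -0.001, -1.0]]
ft_force: [1.0, 0.3, -4.5]
finger_gap: 0.172
finger_force: 25.0
```

```bash
python3 - <<'E'
from h import *
s=robot.read_state();print(s["t"],s["eef_pos"],s["ft_force"],s["wrist_torque"])
k,im=snap("scene","s2"); k2,i2=snap("side","d2")
o=np.zeros((480,800,3),np.uint8);o[:,:400]=cv2.resize(im[170:370,100:266+1],(400,480));o[:,400:]=cv2.resize(i2[70:190,270:370],(400,480))
cv2.imwrite("pics/c2.png",o[:,:,::-1])
E
```

```text
5.2667 [ 0.6014 -0.3279  0.3204] [ 1.03    0.3357 -4.4902] [ 0.0726  0.1055 -0.0246]
```

View pics/c2.png

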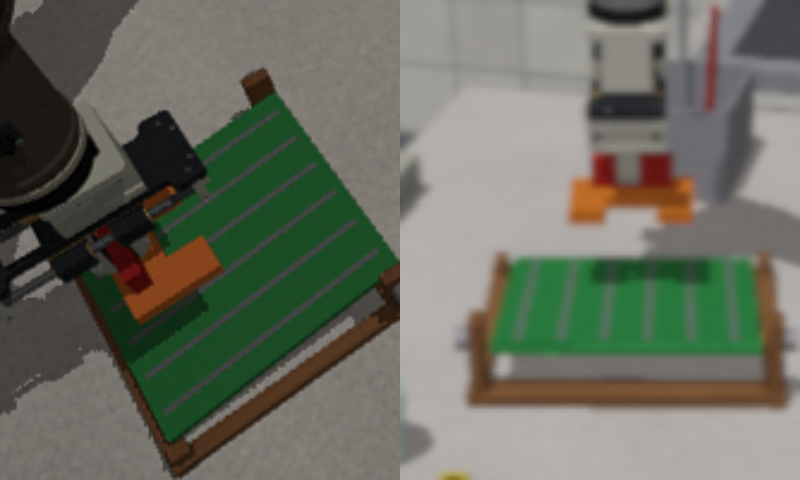

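The chock is held level and square over the board. Descend by feel.

>>> jog_arm(increments=[{"dx": 0, "dy": 0, "dz": -25, "twist": 0, "gripper": 1}, {"dx": 0, "dy": 0, "dz": -45, "twist": 0, "gripper": 1}, {"dx": 0, "dy": 0, "dz": -60, "twist": 0, "gripper": 1}, {"dx": 0, "dy": 0, "dz": -66, "twist": 0, "gripper": 1}, {"dx": 0, "dy": 0, "dz": -68, "twist": 0, "gripper": 1}, {"dx": 0, "dy": 0, "dz": -68, "twist": 0, "gripper": 1}, {"dx": 0, "dy": 0, "dz": -68, "twist": 0, "gripper": 1}])

```text
t: 5.95
eef_pos: [0.6024, -0.3269, 0.2549]
ee_rot: [[0.97, 0.242, 0.001], [0.242, -0.97, -0.001], [0.001, 0.001, -1.0]]
ft_force: [0.7, 0.7, -4.5]
finger_gap: 0.171
finger_force: 25.0
```

>>> jog_arm(increments=[{"dx": 0, "dy": 0, "dz": -2, "twist": 0, "gripper": 1}, {"dx": 0, "dy": 0, "dz": -4, "twist": 0, "gripper": 1}, {"dx": 0, "dy": 0, "dz": -4, "twist": 0, "gripper": 1}, {"dx": 0, "dy": 0, "dz": -4, "twist": 0, "gripper": 1}])

```text
t: 6.28
eef_pos: [0.602, -0.3271, 0.2499]
ee_rot: [[0.97, 0.241, 0.0], [0.241, -0.97, -0.0], [0.0, 0.0, -1.0]]
ft_force: [-0.2, -0.1, -3.2]
finger_gap: 0.174
finger_force: 25.0
```

>>> jog_arm(increments=[{"dx": 0, "dy": 0, "dz": -2, "twist": 0, "gripper": 1}, {"dx": 0, "dy": 0, "dz": -3, "twist": 0, "gripper": 1}, {"dx": 0, "dy": 0, "dz": -3, "twist": 0, "gripper": 1}, {"dx": 0, "dy": 0, "dz": -3, "twist": 0, "gripper": 1}])

```text
t: 6.62
eef_pos: [0.602, -0.327, 0.2466]
ee_rot: [[0.97, 0.241, -0.0], [0.241, -0.97, 0.0], [-0.0, -0.0, -1.0]]
ft_force: [-0.3, 0.3, -3.8]
finger_gap: 0.174
finger_force: 25.0
```

>>> jog_arm(increments=[{"dx": 0, "dy": 0, "dz": -1, "twist": 0, "gripper": 1}, {"dx": 0, "dy": 0, "dz": -2, "twist": 0, "gripper": 1}, {"dx": 0, "dy": 0, "dz": -2, "twist": 0, "gripper": 1}, {"dx": 0, "dy": 0, "dz": -2, "twist": 0, "gripper": 1}])

```text
t: 6.95
eef_pos: [0.602, -0.3271, 0.2447]
ee_rot: [[0.97, 0.241, 0.0], [0.241, -0.97, -0.0], [-0.0, 0.0, -1.0]]
ft_force: [0.8, -0.6, -4.6]
finger_gap: 0.172
finger_force: 25.0
```

>>> jog_arm(increments=[{"dx": 0, "dy": 0, "dz": -1, "twist": 0, "gripper": 1}, {"dx": 0, "dy": 0, "dz": -2, "twist": 0, "gripper": 1}, {"dx": 0, "dy": 0, "dz": -2, "twist": 0, "gripper": 1}, {"dx": 0, "dy": 0, "dz": -2, "twist": 0, "gripper": 1}])

```text
t: 7.28
eef_pos: [0.602, -0.3273, 0.2438]
ee_rot: [[0.971, 0.241, 0.001], [0.241, -0.971, -0.0], [0.001, 0.0, -1.0]]
ft_force: [-2.4, 0.8, 5.9]
finger_gap: 0.176
finger_force: 25.1
```

>>> jog_arm(increments=[{"dx": 0, "dy": 0, "dz": -1, "twist": 0, "gripper": 1}, {"dx": 0, "dy": 0, "dz": -1, "twist": 0, "gripper": 1}, {"dx": 0, "dy": 0, "dz": -1, "twist": 0, "gripper": 1}])

```text
t: 7.53
eef_pos: [0.6021, -0.3276, 0.243]
ee_rot: [[0.971, 0.241, 0.001], [0.241, -0.971, -0.001], [0.001, 0.001, -1.0]]
ft_force: [-2.7, -0.4, 7.3]
finger_gap: 0.176
finger_force: 25.2
```

>>> jog_arm(increments=[{"dx": 0, "dy": 0, "dz": 1, "twist": 0, "gripper": 1}, {"dx": 0, "dy": 0, "dz": 1, "twist": 0, "gripper": 1}, {"dx": 0, "dy": 0, "dz": 1, "twist": 0, "gripper": 0.4}, {"dx": 0, "dy": 0, "dz": 1, "twist": 0, "gripper": 0.3}, {"dx": 0, "dy": 0, "dz": 1, "twist": 0, "gripper": 0.2}, {"dx": 0, "dy": 0, "dz": 1, "twist": 0, "gripper": 0.2}, {"dx": 0, "dy": 0, "dz": 1, "twist": 0, "gripper": 0.2}, {"dx": 0, "dy": 0, "dz": 1, "twist": 0, "gripper": 0.2}], grip_force=3)

```text
t: 8.2
eef_pos: [0.6021, -0.3268, 0.2427]
ee_rot: [[0.97, 0.241, -0.0], [0.241, -0.97, 0.0], [-0.0, -0.0, -1.0]]
ft_force: [0.8, 0.5, -0.6]
finger_gap: 0.396
finger_force: 0.0
```

>>> jog_arm(increments=[{"dx": 0, "dy": 0, "dz": 3, "twist": 0, "gripper": 0.2}, {"dx": 0, "dy": 0, "dz": 10, "twist": 0, "gripper": 0.2}, {"dx": 0, "dy": 0, "dz": 25, "twist": 0, "gripper": -0.5}, {"dx": 0, "dy": 0, "dz": 50, "twist": 0, "gripper": -1}, {"dx": 0, "dy": 0, "dz": 80, "twist": 0, "gripper": -1}, {"dx": -35, "dy": 0, "dz": 100, "twist": 0, "gripper": -1}, {"dx": -70, "dy": 0, "dz": 110, "twist": 0, "gripper": -1}, {"dx": -100, "dy": 0, "dz": 110, "twist": 0, "gripper": -1}, {"dx": -100, "dy": 0, "dz": 110, "twist": 0, "gripper": -1}, {"dx": -100, "dy": 0, "dz": 110, "twist": 0, "gripper": -1}])

```text
t: 9.03
eef_pos: [0.5005, -0.3276, 0.3541]
ee_rot: [[0.971, 0.239, 0.001], [0.239, -0.971, -0.0], [0.001, 0.001, -1.0]]
ft_force: [0.9, 0.3, -0.2]
finger_gap: 0.93
finger_force: 0.0
```

```bash
python3 - <<'E'
from h import *
s=robot.read_state();print(s["t"],s["eef_pos"])
k,im=snap("wrist","w3"); k2,i2=snap("side","d3")
o=np.zeros((400,800,3),np.uint8);o[:,:400]=im[:,120:520];o[:,400:]=cv2.resize(i2[110:190,280:360+0],(400,400))
cv2.imwrite("pics/c3.png",o[:,:,::-1])
E
```

```text
9.0333 [ 0.5005 -0.3276  0.3541]
```

View pics/c3.png

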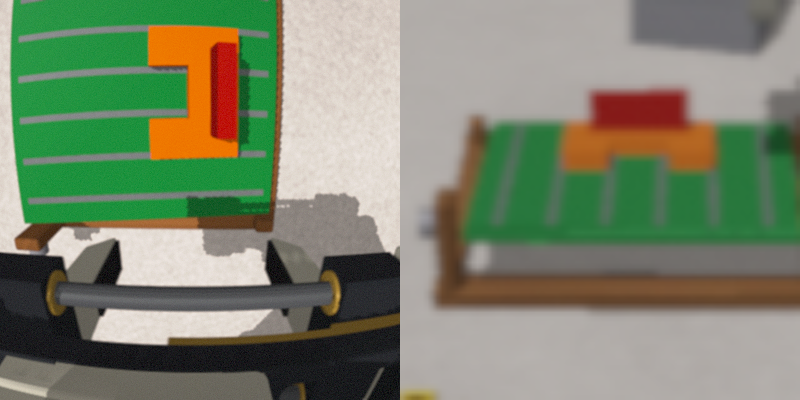

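The chock lies flat and square on the board, prongs uphill. Fit its pose, and the pin's.

```bash
python3 - <<'E'
from h import *
from scipy.optimize import least_squares
k,im=load("w3"); S=(.5844,-.2564,.2439)
P=[(.06,.04),(.024,.04),(-.024,.04),(-.06,.04),(.06,-.04),(-.06,-.04)]
px=np.array([(149,28),(149,66),(149,119),(149,158),(239,28),(238,157)])+[120,0]
def world(q,t,x,y,z):  # chock-frame point -> world; q=(u,l,yaw) on board
    c,s=np.cos(q[2]),np.sin(q[2]); X=q[0]+c*x-s*y; L=q[1]+s*x+c*y
    Y=-.13+L*np.cos(t)-z*np.sin(t); Z=.03+L*np.sin(t)+z*np.cos(t)
    c,s=np.cos(S[2]),np.sin(S[2]); return np.array([S[0]+c*X-s*Y,S[1]+s*X+c*Y,Z])
for t in (.14,.15):
    f=lambda q:np.ravel([proj(k,world(q,t,x,y,.014),True)-u for (x,y),u in zip(P,px)])
    r=least_squares(f,[0,.08,0]); print(t,r.x,r.fun.round(1)); print("pin goal",world(r.x,t,0,.065,.03),"yaw",S[2]+r.x[2])
ks,kd=get_calibration("scene"),get_calibration("side"); k1,_=load("w1")
obs=[(ks,-1,(368.3,145.8),0),(ks,1,(410,184.7),0),(kd,1,(273.8,248.1),0),(kd,-1,(342.1,250.4),0)]
f=lambda q:np.ravel([proj(kk,(q[0]+sg*.095*np.cos(q[2]),q[1]+sg*.095*np.sin(q[2]),.044),fi)-u for kk,sg,u,fi in obs])
r=least_squares(f,[.477,.344,.2]); print("pin",r.x,r.fun.round(1))
print("w1 check +end",proj(k1,(r.x[0]+.095*np.cos(r.x[2]),r.x[1]+.095*np.sin(r.x[2]),.044),True),"seen ~ (49,105)")
E
```

```text
0.14 [-0.0029  0.082  -0.0013] [-0.2 -2.1 -0.3 -0.9  0.3  0.2  1.4  1.4 -0.5  0.9 -0.8  0.3]
pin goal [ 0.5789 -0.246   0.0802] yaw 0.2425727544010596
0.15 [-0.0029  0.0822 -0.0012] [-0.3 -2.4 -0.4 -1.   0.3  0.4  1.4  1.7 -0.4  0.8 -0.7  0.4]
pin goal [ 0.5789 -0.2464  0.0817] yaw 0.24272694104034187
pin [0.4774 0.3433 0.1953] [-0.6 -1.6  1.   0.6 -0.5 -0.8  0.4 -0.3]
w1 check +end [ 45.9053 105.9931] seen ~ (49,105)
```

```bash
python3 - <<'E'
from h import *
ks,kd=get_calibration("scene"),get_calibration("side")
for n in ["soap","mug","dish","beaker","tub"]:
    for c,k in (("scene",ks),("side",kd)):
        get_image(c)
        for d in recognise(c,n)[:1]:
            b=d["box"]; print(n,c,round(d["confidence"],2),np.round(b),onz(k,(b[0]+b[2]/2,b[1]+b[3]-3),0)[:2])
E
```

```text
soap scene 0.59 [438. 123.  34.  50.] [0.5532 0.5451]
soap side 0.68 [249. 254.  33.  69.] [0.5162 0.566 ]
mug scene 0.73 [434. 184.  37.  38.] [0.6957 0.4317]
mug side 0.87 [221. 243.  28.  40.] [0.6446 0.4641]
dish scene 0.78 [302. 118.  48.  38.] [0.3323 0.2109]
dish side 0.71 [366. 227.  33.  37.] [0.2777 0.2906]
beaker scene 0.67 [309. 276.  29.  33.] [ 0.769  -0.0009]
beaker side 0.81 [250. 163.  23.  25.] [0.7517 0.0161]
tub scene 0.71 [357. 238.  68.  55.] [0.801  0.1689]
tub side 0.95 [217. 183.  51.  46.] [0.7234 0.2458]
```

>>> jog_arm(increments=[{"dx": 0, "dy": 25, "dz": 0, "twist": 0, "gripper": -1}, {"dx": 0, "dy": 60, "dz": 0, "twist": 0, "gripper": -1}, {"dx": 0, "dy": 98, "dz": 0, "twist": 0, "gripper": -1}, {"dx": 0, "dy": 136, "dz": 0, "twist": 0, "gripper": -1}, {"dx": 0, "dy": 174, "dz": 0, "twist": 0, "gripper": -1}, {"dx": 0, "dy": 212, "dz": 0, "twist": 0, "gripper": -1}, {"dx": 0, "dy": 250, "dz": 0, "twist": 0, "gripper": -1}, {"dx": 0, "dy": 288, "dz": 0, "twist": 0, "gripper": -1}, {"dx": -2, "dy": 326, "dz": 0, "twist": -0.01, "gripper": -1}, {"dx": -4, "dy": 364, "dz": 0, "twist": -0.02, "gripper": -1}, {"dx": -6, "dy": 402, "dz": 0, "twist": -0.03, "gripper": -1}, {"dx": -8, "dy": 440, "dz": 0, "twist": -0.04, "gripper": -1}, {"dx": -10, "dy": 478, "dz": 0, "twist": -0.045, "gripper": -1}, {"dx": -12, "dy": 516, "dz": 0, "twist": -0.045, "gripper": -1}, {"dx": -15, "dy": 554, "dz": 0, "twist": -0.045, "gripper": -1}, {"dx": -18, "dy": 592, "dz": 0, "twist": -0.045, "gripper": -1}, {"dx": -21, "dy": 630, "dz": 0, "twist": -0.045, "gripper": -1}, {"dx": -24, "dy": 658, "dz": 0, "twist": -0.045, "gripper": -1}, {"dx": -24, "dy": 670, "dz": 0, "twist": -0.045, "gripper": -1}, {"dx": -24, "dy": 670, "dz": 0, "twist": -0.045, "gripper": -1}])

```text
t: 11.8
eef_pos: [0.4769, 0.3466, 0.3524]
ee_rot: [[0.979, 0.202, -0.0], [0.202, -0.979, 0.001], [-0.0, -0.001, -1.0]]
ft_force: [-0.6, -0.9, 0.7]
finger_gap: 0.997
finger_force: 0.0
```

```bash
python3 - <<'E'
from h import *
s=robot.read_state();print(s["t"],s["eef_pos"],s["ee_rot"][:,0])
k,im=snap("wrist","w4")
c,sn=np.cos(.195),np.sin(.195)
for x,y in [(.06,.03),(.06,-.03),(-.06,.03),(-.06,-.03),(.095,0)]: print((x,y),proj(k,(.4774+c*x-sn*y,.3433+sn*x+c*y,.044),True).round())
print(recognise("wrist","pin")[:1],recognise("wrist","chock")[:1])
E
```

```text
11.8 [0.4769 0.3466 0.3524] [ 0.9793  0.2024 -0.0001]
(0.06, 0.03) [285. 130.]
(0.06, -0.03) [350. 131.]
(-0.06, 0.03) [287. 248.]
(-0.06, -0.03) [345. 249.]
(0.095, 0) [318.  93.]
[{'box': [285.4, 96.5, 68.1, 183.5], 'confidence': 0.79}] []
```

View pics/w4.png

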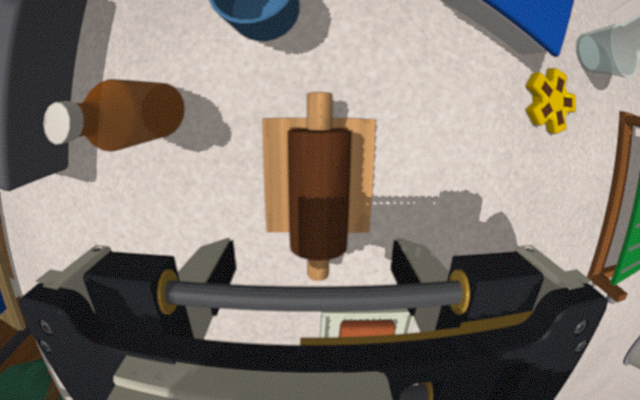

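The barrel spans (288–352, 128–262), handles at (319,92) and (318,280), all as predicted. Descend and grip.

>>> jog_arm(increments=[{"dx": 0, "dy": 0, "dz": -20, "twist": 0, "gripper": -1}, {"dx": 0, "dy": 0, "dz": -55, "twist": 0, "gripper": -1}, {"dx": 0, "dy": 0, "dz": -90, "twist": 0, "gripper": -1}, {"dx": 0, "dy": 0, "dz": -120, "twist": 0, "gripper": -1}, {"dx": 0, "dy": 0, "dz": -138, "twist": 0, "gripper": -1}, {"dx": 0, "dy": 0, "dz": -144, "twist": 0, "gripper": -0.5}, {"dx": 0, "dy": 0, "dz": -144, "twist": 0, "gripper": 0}, {"dx": 0, "dy": 0, "dz": -144, "twist": 0, "gripper": 0.5}, {"dx": 0, "dy": 0, "dz": -144, "twist": 0, "gripper": 0.5}, {"dx": 0, "dy": 0, "dz": -144, "twist": 0, "gripper": 0.5}, {"dx": 0, "dy": 0, "dz": -144, "twist": 0, "gripper": 0.5}, {"dx": 0, "dy": 0, "dz": -144, "twist": 0, "gripper": 0.5}, {"dx": 0, "dy": 0, "dz": -144, "twist": 0, "gripper": 0.5}, {"dx": 0, "dy": 0, "dz": -144, "twist": 0, "gripper": 0.5}, {"dx": 0, "dy": 0, "dz": -144, "twist": 0, "gripper": 0.5}, {"dx": 0, "dy": 0, "dz": -144, "twist": 0, "gripper": 0.5}], grip_force=25)

```text
t: 13.28
eef_pos: [0.4787, 0.3427, 0.2101]
ee_rot: [[0.98, 0.197, 0.002], [0.197, -0.98, 0.001], [0.002, -0.0, -1.0]]
ft_force: [0.0, -3.1, 6.9]
finger_gap: 0.647
finger_force: 25.0
```

>>> jog_arm(increments=[{"dx": 0, "dy": 0, "dz": 10, "twist": 0, "gripper": 0.5}, {"dx": 0, "dy": 0, "dz": 30, "twist": 0, "gripper": 0.5}, {"dx": 0, "dy": 0, "dz": 60, "twist": 0, "gripper": 0.5}, {"dx": 0, "dy": 0, "dz": 90, "twist": 0, "gripper": 0.5}, {"dx": 0, "dy": 0, "dz": 115, "twist": 0, "gripper": 0.5}, {"dx": 0, "dy": 0, "dz": 125, "twist": 0, "gripper": 0.5}, {"dx": 0, "dy": 0, "dz": 125, "twist": 0, "gripper": 0.5}, {"dx": 0, "dy": 0, "dz": 125, "twist": 0, "gripper": 0.5}])

```text
t: 13.95
eef_pos: [0.4776, 0.343, 0.3334]
ee_rot: [[0.98, 0.198, -0.0], [0.198, -0.98, 0.0], [-0.0, -0.0, -1.0]]
ft_force: [-0.0, -0.8, -4.4]
finger_gap: 0.648
finger_force: 25.0
```

>>> jog_arm(increments=[{"dx": 3, "dy": -20, "dz": 0, "twist": 0, "gripper": 0.5}, {"dx": 8, "dy": -50, "dz": 0, "twist": 0, "gripper": 0.5}, {"dx": 14, "dy": -85, "dz": 0, "twist": 0, "gripper": 0.5}, {"dx": 20, "dy": -120, "dz": 0, "twist": 0, "gripper": 0.5}, {"dx": 26, "dy": -155, "dz": 0, "twist": 0.005, "gripper": 0.5}, {"dx": 32, "dy": -190, "dz": 0, "twist": 0.01, "gripper": 0.5}, {"dx": 38, "dy": -225, "dz": 0, "twist": 0.015, "gripper": 0.5}, {"dx": 44, "dy": -260, "dz": 0, "twist": 0.02, "gripper": 0.5}, {"dx": 50, "dy": -295, "dz": 0, "twist": 0.025, "gripper": 0.5}, {"dx": 56, "dy": -330, "dz": 0, "twist": 0.03, "gripper": 0.5}, {"dx": 62, "dy": -365, "dz": 0, "twist": 0.035, "gripper": 0.5}, {"dx": 68, "dy": -400, "dz": 0, "twist": 0.04, "gripper": 0.5}, {"dx": 74, "dy": -435, "dz": 0, "twist": 0.045, "gripper": 0.5}, {"dx": 80, "dy": -470, "dz": 0, "twist": 0.045, "gripper": 0.5}, {"dx": 86, "dy": -505, "dz": 0, "twist": 0.045, "gripper": 0.5}, {"dx": 92, "dy": -540, "dz": 0, "twist": 0.045, "gripper": 0.5}, {"dx": 96, "dy": -565, "dz": 0, "twist": 0.045, "gripper": 0.5}, {"dx": 98, "dy": -579, "dz": 0, "twist": 0.045, "gripper": 0.5}, {"dx": 98, "dy": -579, "dz": 0, "twist": 0.045, "gripper": 0.5}, {"dx": 98, "dy": -579, "dz": 0, "twist": 0.045, "gripper": 0.5}])

```text
t: 15.62
eef_pos: [0.5755, -0.2361, 0.3317]
ee_rot: [[0.971, 0.24, -0.003], [0.24, -0.971, 0.001], [-0.003, -0.002, -1.0]]
ft_force: [-0.7, 1.2, -3.4]
finger_gap: 0.648
finger_force: 25.0
```

>>> jog_arm(increments=[{"dx": 0, "dy": 0, "dz": 0, "twist": 0, "gripper": 0.5}, {"dx": 0, "dy": 0, "dz": 0, "twist": 0, "gripper": 0.5}, {"dx": 0, "dy": 0, "dz": 0, "twist": 0, "gripper": 0.5}])

```text
t: 15.87
eef_pos: [0.5762, -0.2344, 0.3334]
ee_rot: [[0.97, 0.244, -0.001], [0.244, -0.97, 0.001], [-0.0, -0.001, -1.0]]
ft_force: [-0.4, -0.4, -3.7]
finger_gap: 0.649
finger_force: 25.0
```

>>> jog_arm(increments=[{"dx": 0, "dy": 0, "dz": -25, "twist": 0, "gripper": 0.5}, {"dx": 0, "dy": 0, "dz": -50, "twist": 0, "gripper": 0.5}, {"dx": 0, "dy": 0, "dz": -68, "twist": 0, "gripper": 0.5}, {"dx": 0, "dy": 0, "dz": -76, "twist": 0, "gripper": 0.5}, {"dx": 0, "dy": 0, "dz": -78, "twist": 0, "gripper": 0.5}, {"dx": 0, "dy": 0, "dz": -79, "twist": 0, "gripper": 0.5}, {"dx": 0, "dy": 0, "dz": -79, "twist": 0, "gripper": 0.5}, {"dx": 0, "dy": 0, "dz": -79, "twist": 0, "gripper": 0.5}])

```text
t: 16.53
eef_pos: [0.5765, -0.2362, 0.256]
ee_rot: [[0.97, 0.241, 0.002], [0.241, -0.97, -0.001], [0.002, 0.001, -1.0]]
ft_force: [0.4, 0.3, -2.9]
finger_gap: 0.647
finger_force: 25.0
```

>>> jog_arm(increments=[{"dx": 0, "dy": 0, "dz": -1, "twist": 0, "gripper": 0.5}, {"dx": 0, "dy": 0, "dz": -3, "twist": 0, "gripper": 0.5}, {"dx": 0, "dy": 0, "dz": -3, "twist": 0, "gripper": 0.5}, {"dx": 0, "dy": 0, "dz": -3, "twist": 0, "gripper": 0.5}])

```text
t: 16.87
eef_pos: [0.576, -0.236, 0.2518]
ee_rot: [[0.97, 0.241, 0.0], [0.241, -0.97, 0.0], [0.0, -0.0, -1.0]]
ft_force: [0.5, -0.5, -3.0]
finger_gap: 0.641
finger_force: 25.0
```

>>> jog_arm(increments=[{"dx": 0, "dy": 0, "dz": -1, "twist": 0, "gripper": 0.5}, {"dx": 0, "dy": 0, "dz": -2, "twist": 0, "gripper": 0.5}, {"dx": 0, "dy": 0, "dz": -2, "twist": 0, "gripper": 0.5}, {"dx": 0, "dy": 0, "dz": -2, "twist": 0, "gripper": 0.5}])

```text
t: 17.2
eef_pos: [0.576, -0.236, 0.2497]
ee_rot: [[0.97, 0.241, -0.0], [0.241, -0.97, 0.0], [-0.0, -0.0, -1.0]]
ft_force: [0.3, -0.7, -3.7]
finger_gap: 0.644
finger_force: 25.0
```

>>> jog_arm(increments=[{"dx": 0, "dy": 0, "dz": -1, "twist": 0, "gripper": 0.5}, {"dx": 0, "dy": 0, "dz": -1, "twist": 0, "gripper": 0.5}, {"dx": 0, "dy": 0, "dz": -1, "twist": 0, "gripper": 0.5}])

```text
t: 17.45
eef_pos: [0.576, -0.2361, 0.2494]
ee_rot: [[0.97, 0.241, 0.0], [0.241, -0.97, 0.0], [0.0, 0.0, -1.0]]
ft_force: [-3.0, 1.7, 5.8]
finger_gap: 0.648
finger_force: 25.0
```

>>> jog_arm(increments=[{"dx": 0, "dy": 0, "dz": -1, "twist": 0, "gripper": 0.5}, {"dx": 0, "dy": 0, "dz": -1, "twist": 0, "gripper": 0.5}, {"dx": 0, "dy": 0, "dz": -1, "twist": 0, "gripper": 0.5}])

```text
t: 17.7
eef_pos: [0.576, -0.2362, 0.2493]
ee_rot: [[0.971, 0.241, 0.001], [0.241, -0.971, 0.0], [0.001, 0.0, -1.0]]
ft_force: [-5.0, 2.9, 14.8]
finger_gap: 0.646
finger_force: 25.0
```

>>> jog_arm(increments=[{"dx": 0, "dy": 0, "dz": 1, "twist": 0, "gripper": 0.5}, {"dx": 0, "dy": 0, "dz": 1.3, "twist": 0, "gripper": 0.5}, {"dx": 1, "dy": -4, "dz": 0.7, "twist": 0, "gripper": 0.5}, {"dx": 1, "dy": -4, "dz": 0.7, "twist": 0, "gripper": 0.5}, {"dx": 1, "dy": -4, "dz": 0.7, "twist": 0, "gripper": 0.5}])

```text
t: 18.12
eef_pos: [0.5774, -0.2401, 0.2487]
ee_rot: [[0.97, 0.241, 0.001], [0.241, -0.97, -0.0], [0.001, 0.0, -1.0]]
ft_force: [-0.9, 1.9, 3.7]
finger_gap: 0.647
finger_force: 25.0
```

>>> jog_arm(increments=[{"dx": 0.5, "dy": -2, "dz": -0.3, "twist": 0, "gripper": 0.5}, {"dx": 0.5, "dy": -2, "dz": -0.3, "twist": 0, "gripper": 0.5}, {"dx": 0.5, "dy": -2, "dz": -0.3, "twist": 0, "gripper": 0.5}])

```text
t: 18.37
eef_pos: [0.5779, -0.2416, 0.2485]
ee_rot: [[0.97, 0.242, 0.001], [0.242, -0.97, 0.001], [0.001, -0.0, -1.0]]
ft_force: [-1.6, 2.9, 7.4]
finger_gap: 0.646
finger_force: 25.0
```

>>> jog_arm(increments=[{"dx": 0.5, "dy": -2, "dz": -0.3, "twist": 0, "gripper": 0.5}, {"dx": 0.5, "dy": -2, "dz": -0.3, "twist": 0, "gripper": 0.5}, {"dx": 0.5, "dy": -2, "dz": -0.3, "twist": 0, "gripper": 0.5}])

```text
t: 18.62
eef_pos: [0.5785, -0.2435, 0.2483]
ee_rot: [[0.97, 0.242, 0.001], [0.242, -0.97, 0.001], [0.001, -0.0, -1.0]]
ft_force: [-0.8, 3.7, 6.7]
finger_gap: 0.646
finger_force: 25.0
```

>>> jog_arm(increments=[{"dx": 0, "dy": 0, "dz": 1, "twist": 0, "gripper": 0.5}, {"dx": 0, "dy": 0, "dz": 1, "twist": 0, "gripper": 0.5}, {"dx": 0, "dy": 0, "dz": 1, "twist": 0, "gripper": 0.5}])

```text
t: 18.87
eef_pos: [0.5778, -0.2442, 0.2483]
ee_rot: [[0.97, 0.241, -0.001], [0.241, -0.97, -0.0], [-0.001, -0.0, -1.0]]
ft_force: [-0.3, -1.1, -2.5]
finger_gap: 0.648
finger_force: 25.0
```

>>> jog_arm(increments=[{"dx": 0.3, "dy": -1, "dz": -0.1, "twist": 0, "gripper": 0.5}, {"dx": 0.3, "dy": -1, "dz": -0.1, "twist": 0, "gripper": 0.5}, {"dx": 0.3, "dy": -1, "dz": -0.1, "twist": 0, "gripper": 0.5}])

```text
t: 19.12
eef_pos: [0.5782, -0.2452, 0.2484]
ee_rot: [[0.971, 0.241, -0.0], [0.241, -0.971, -0.0], [-0.001, -0.0, -1.0]]
ft_force: [-0.0, 0.3, -3.9]
finger_gap: 0.649
finger_force: 25.0
```

>>> jog_arm(increments=[{"dx": 0.3, "dy": -1, "dz": -0.2, "twist": 0, "gripper": 0.5}, {"dx": 0.3, "dy": -1, "dz": -0.2, "twist": 0, "gripper": 0.5}, {"dx": 0.3, "dy": -1, "dz": -0.2, "twist": 0, "gripper": 0.5}])

```text
t: 19.37
eef_pos: [0.5786, -0.246, 0.2485]
ee_rot: [[0.97, 0.241, -0.0], [0.241, -0.97, -0.0], [-0.0, -0.0, -1.0]]
ft_force: [-0.5, 0.4, -2.5]
finger_gap: 0.649
finger_force: 25.0
```

>>> jog_arm(increments=[{"dx": 0.3, "dy": -1, "dz": -0.2, "twist": 0, "gripper": 0.5}, {"dx": 0.3, "dy": -1, "dz": -0.2, "twist": 0, "gripper": 0.5}, {"dx": 0.3, "dy": -1, "dz": -0.2, "twist": 0, "gripper": 0.5}])

```text
t: 19.62
eef_pos: [0.5789, -0.2469, 0.2483]
ee_rot: [[0.97, 0.241, -0.0], [0.241, -0.97, 0.0], [-0.0, -0.0, -1.0]]
ft_force: [-0.0, 0.8, -3.4]
finger_gap: 0.651
finger_force: 25.0
```

>>> jog_arm(increments=[{"dx": 0.3, "dy": -1, "dz": -0.2, "twist": 0, "gripper": 0.5}, {"dx": 0.3, "dy": -1, "dz": -0.2, "twist": 0, "gripper": 0.5}, {"dx": 0.3, "dy": -1, "dz": -0.2, "twist": 0, "gripper": 0.5}])

```text
t: 19.87
eef_pos: [0.5792, -0.248, 0.2481]
ee_rot: [[0.97, 0.241, 0.0], [0.241, -0.97, -0.0], [0.0, 0.0, -1.0]]
ft_force: [0.0, 0.8, -3.8]
finger_gap: 0.647
finger_force: 25.0
```

>>> jog_arm(increments=[{"dx": 0.3, "dy": -1, "dz": -0.2, "twist": 0, "gripper": 0.5}, {"dx": 0.3, "dy": -1, "dz": -0.2, "twist": 0, "gripper": 0.5}, {"dx": 0.3, "dy": -1, "dz": -0.2, "twist": 0, "gripper": 0.5}])

```text
t: 20.12
eef_pos: [0.5796, -0.2491, 0.248]
ee_rot: [[0.97, 0.241, 0.0], [0.241, -0.97, -0.0], [0.0, 0.0, -1.0]]
ft_force: [-0.2, 2.1, -2.6]
finger_gap: 0.647
finger_force: 25.0
```

```bash
python3 - <<'E'
from h import *
F=[]
for i in range(4):
    snap("side","d5"); F.append(robot.read_state()["ft_force"])
F=np.array(F); print(F, F@[-.241,.971,0])
k,i2=load("d5"); w,_i=snap("wrist","w5"); c,im=snap("scene","s5")
o=np.zeros((480,800,3),np.uint8);o[:,:400]=cv2.resize(im[190:370,100:250],(400,480));o[:,400:]=cv2.resize(i2[100:196,285:365],(400,480))
cv2.imwrite("pics/c5.png",o[:,:,::-1])
E
```

```text
[[ 0.4076  2.3363 -3.7414]
 [-0.0626  1.2022 -2.9804]
 [-0.4124  1.706  -3.0741]
 [-0.7524  1.6176 -2.9834]] [2.1703 1.1825 1.7559 1.7521]
```

>>> jog_arm(increments=[{"dx": 0, "dy": 0, "dz": -0.7, "twist": 0, "gripper": 0.5}, {"dx": 0, "dy": 0, "dz": -0.7, "twist": 0, "gripper": 0.5}, {"dx": 0, "dy": 0, "dz": -0.7, "twist": 0, "gripper": 0.5}, {"dx": 0, "dy": 0, "dz": -0.7, "twist": 0, "gripper": 0.5}])

```text
t: 20.75
eef_pos: [0.5796, -0.2491, 0.2476]
ee_rot: [[0.97, 0.241, 0.0], [0.241, -0.97, -0.0], [0.0, 0.0, -1.0]]
ft_force: [-2.2, 2.5, 4.1]
finger_gap: 0.647
finger_force: 25.0
```

Now resting on the board and pressed against the prongs. Release gently.

>>> jog_arm(increments=[{"dx": 0, "dy": 0, "dz": 0.3, "twist": 0, "gripper": 0.5}, {"dx": 0, "dy": 0, "dz": 0.3, "twist": 0, "gripper": -0.33}, {"dx": 0, "dy": 0, "dz": 0.3, "twist": 0, "gripper": -0.4}, {"dx": 0, "dy": 0, "dz": 0.3, "twist": 0, "gripper": -0.5}, {"dx": 0, "dy": 0, "dz": 0.3, "twist": 0, "gripper": -0.6}, {"dx": 0, "dy": 0, "dz": 0.3, "twist": 0, "gripper": -0.7}, {"dx": 0, "dy": 0, "dz": 0.3, "twist": 0, "gripper": -0.7}, {"dx": 0, "dy": 0, "dz": 0.3, "twist": 0, "gripper": -0.7}], grip_force=5)

```text
t: 21.42
eef_pos: [0.5795, -0.2491, 0.2475]
ee_rot: [[0.97, 0.241, 0.0], [0.241, -0.97, -0.0], [0.0, 0.0, -1.0]]
ft_force: [0.5, 0.5, 0.1]
finger_gap: 0.851
finger_force: 0.0
```

>>> jog_arm(increments=[{"dx": 0, "dy": 0, "dz": 5, "twist": 0, "gripper": -0.7}, {"dx": 0, "dy": 0, "dz": 15, "twist": 0, "gripper": -0.7}, {"dx": 0, "dy": 0, "dz": 35, "twist": 0, "gripper": -0.7}, {"dx": 0, "dy": 0, "dz": 65, "twist": 0, "gripper": -0.7}, {"dx": -20, "dy": 0, "dz": 90, "twist": 0, "gripper": -0.7}, {"dx": -50, "dy": 0, "dz": 110, "twist": 0, "gripper": -0.7}, {"dx": -80, "dy": 0, "dz": 110, "twist": 0, "gripper": -0.7}, {"dx": -100, "dy": 0, "dz": 110, "twist": 0, "gripper": -0.7}, {"dx": -100, "dy": 0, "dz": 110, "twist": 0, "gripper": -0.7}])

```text
t: 22.17
eef_pos: [0.4756, -0.25, 0.3591]
ee_rot: [[0.971, 0.238, -0.0], [0.238, -0.971, 0.0], [-0.0, -0.0, -1.0]]
ft_force: [0.8, -0.2, 0.2]
finger_gap: 0.85
finger_force: 0.0
```

```bash
python3 - <<'E'
from h import *
k,im=snap("wrist","w6"); print(robot.read_state()["eef_pos"])
for t in ("pin","chock"): print(t,[(np.round(d["box"]),round(d["confidence"],2)) for d in recognise("wrist",t)[:1]])
hs=cv2.cvtColor(im,cv2.COLOR_RGB2HSV); m=cv2.inRange(hs,(6,180,120),(16,255,255))
print([s.tolist() for s in cv2.connectedComponentsWithStats(m)[2][1:] if s[4]>80])
d=cv2.inRange(hs,(3,60,15),(15,255,110)); d[260:]=0
c=max(cv2.findContours(d,0,1)[0],key=cv2.contourArea); print("pin rect",cv2.minAreaRect(c))
# expected, chock pushed ~2 mm downhill: pin barrel & chock corners
S=(.5844,-.2564,.2427);t=.148;q=(-.003,.080)
def W(x,y,z):
    X=q[0]+x;L=q[1]+y;Y=-.13+L*np.cos(t)-z*np.sin(t);Z=.03+L*np.sin(t)+z*np.cos(t);c,s=np.cos(S[2]),np.sin(S[2]);return (S[0]+c*X-s*Y,S[1]+s*X+c*Y,Z)
for n,p in [("prong+",(.06,.04,.014)),("base-",(-.06,-.04,.014)),("base+",(.06,-.04,.014)),("barrel++",(.06,.095,.03)),("barrel-+",(-.06,.095,.03)),("axis+",(.06,.065,.03)),("axis-",(-.06,.065,.03)),("handle+",(.095,.065,.03))]: print(n,proj(k,W(*p),True).round())
E
```

```text
[ 0.4777 -0.2496  0.359 ]
pin [(array([305.,   5.,  77., 195.]), 0.74)]
chock [(array([375.,  22.,  75., 132.]), 0.97)]
[[377, 23, 74, 129, 5189]]
pin rect ((349.0, 83.5), (155.0, 86.0), 90.0)
prong+ [364.  21.]
base- [439. 153.]
base+ [442.  33.]
barrel++ [305.  12.]
barrel-+ [305. 156.]
axis+ [341.  14.]
axis- [341. 156.]
handle+ [341. -23.]
```

```bash
python3 - <<'E'
from h import *
snap("wrist","w7")
for n in ("w3","w5","w6","w7"):
    k,im=load(n); E=k["extrinsics"]; hs=cv2.cvtColor(im,cv2.COLOR_RGB2HSV); m=cv2.inRange(hs,(6,180,120),(16,255,255)); r=cv2.inRange(hs,(0,180,60),(5,255,255)); m[250:]=0;r[250:]=0
    big=lambda m:[s.tolist() for s in cv2.connectedComponentsWithStats(m)[2][1:] if s[4]>150]
    print(n,"cam",-E[:3,:3].T@E[:3,3],"orange",big(m),"red",big(r))
k,im=load("w7"); hs=cv2.cvtColor(im,cv2.COLOR_RGB2HSV)
for row in (40,60,90,120,140):
    print(row,[(x,*hs[row,x].tolist()) for x in range(296,460,6)])
g=load("w6")[1].astype(int)-load("w7")[1]; print("diff",np.abs(g).max(2)[:230].mean())
# chock downhill edge -> l
S=(.5844,-.2564,.2427);t=.148
for px in [(451,45),(449,150)]:
    o,d=ray(k,px,True); c,s=np.cos(S[2]),np.sin(S[2]); R=np.array([[c,s,0],[-s,c,0],[0,0,1]])
    o=R@(o-[S[0],S[1],0])-[0,-.13,.03]; d=R@d; n=np.array([0,-np.sin(t),np.cos(t)])
    p=o+d*(.014-n@o)/(n@d); print("x,l",p[0],p@[0,np.cos(t),np.sin(t)])
E
```

```text
w3 cam [ 0.582  -0.3078  0.3326] orange [[269, 26, 90, 133, 7216]] red [[331, 43, 26, 96, 2160], [593, 187, 47, 28, 250]]
w5 cam [ 0.661  -0.2292  0.2263] orange [[348, 146, 125, 104, 6697]] red [[429, 183, 57, 67, 2613]]
w6 cam [ 0.5571 -0.2303  0.3375] orange [[377, 23, 74, 129, 5189]] red [[420, 45, 31, 90, 2253]]
w7 cam [ 0.5615 -0.229   0.337 ] orange [[376, 29, 75, 129, 5198]] red [[419, 51, 32, 90, 2258]]
40 [(296, 68, 191, 152), (302, 68, 204, 151), (308, 11, 181, 79), (314, 11, 158, 87), (320, 12, 167, 96), (326, 11, 179, 101), (332, 11, 172, 105), (338, 11, 167, 107), (344, 12, 166, 106), (350, 11, 159, 111), (356, 13, 190, 90), (362, 13, 178, 90), (368, 14, 187, 75), (374, 10, 170, 69), (380, 14, 255, 158), (386, 14, 255, 228), (392, 15, 255, 237), (398, 15, 255, 239), (404, 15, 255, 237), (410, 15, 255, 239), (416, 15, 255, 239), (422, 15, 255, 237), (428, 15, 255, 238), (434, 15, 255, 238), (440, 15, 255, 239), (446, 72, 29, 131), (452, 67, 99, 136), (458, 67, 186, 144)]
60 [(296, 68, 200, 148), (302, 68, 199, 150), (308, 10, 168, 79), (314, 12, 181, 86), (320, 10, 174, 
[... 1635 characters left out ...]
)]
140 [(296, 69, 210, 153), (302, 71, 238, 148), (308, 12, 190, 83), (314, 14, 166, 92), (320, 12, 171, 88), (326, 10, 161, 100), (332, 11, 171, 109), (338, 11, 165, 111), (344, 13, 193, 107), (350, 11, 172, 108), (356, 11, 176, 90), (362, 13, 184, 83), (368, 13, 147, 71), (374, 12, 182, 59), (380, 14, 255, 160), (386, 15, 255, 242), (392, 15, 255, 242), (398, 15, 255, 241), (404, 15, 255, 241), (410, 15, 255, 242), (416, 15, 255, 240), (422, 15, 255, 239), (428, 13, 255, 173), (434, 5, 255, 183), (440, 3, 249, 180), (446, 4, 235, 187), (452, 69, 210, 147), (458, 68, 204, 150)]
diff 15.343566576086957
x,l 0.051421002758696224 0.03025147178521893
x,l -0.05445017581844648 0.028179709373920725
```

```bash
python3 - <<'E'
from cell import robot
print(robot.hand_in())
E
```

```text
the job is handed in; nothing more can be done
None
```

The job is handed in with no verdict returned: the chock lies flat and square on the board, prongs uphill, and the pin was pressed against both prongs before release; in the last wrist-camera frames (checked from pixel values, not viewed) it rests against both, apparently still.

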